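# Open the extraction damper to its set mark

## Task

Before deburring starts, open the bench extraction: push the lever of the iris damper round its arc with a fingertip or the outside of a finger until the orange pointer stands opposite the green setting marker on the scale, then take the hand away. Push it only, do not pinch or grip the lever, do not shift the green marker, and leave everything else on the bench where it lies.

Things in the scene. Friction and masses are not known exactly. Their poses are not given: they have to be found in the camera images.
- damper_axis (a point): Point on the damper's vertical axis at half the height of the lever's grip (150 mm above the bench). The whole unit is fixed, but stands in a different place and turn each time; scale and lever are on the side that roughly faces the robot. Nothing of it but lever, ring and pointer reaches more than 112 mm from the axis.
- mouth (a point): Centre of the damper's open mouth (wire guard over steel iris blades), on its axis, 152 mm above the bench; nothing of the housing is higher than 157 mm. The housing is round aluminium, 200 mm across, z 78 to 148 mm, on a vertical galvanised duct 125 mm across that comes up through the bench on a 190 mm flange.
- damper (a joint): Angle of the adjusting ring and lever about the vertical axis, rad: 0 = iris closed, 1.75 = fully open (end stops at both); grows counter-clockwise seen from above. It turns stiffly (0.6 N m of friction plus 0.25 N m per rad/s, so about 4 to 5 N at the grip), has no spring, and stays where it is left.
- grip (a point): Centre of the lever's black upright round grip: 22 mm thick, from 129 to 171 mm above the bench, 150 mm from the damper's axis. It stands on a flat steel lever bar (16 mm wide, 6 mm thick, top at 124 mm) that runs radially out of the ring to 164 mm from the axis. Named in the rules: damper_c2, c3 are the flanks of bar and grip towards the closed end, c4, c5 those towards the open end.
- pointer (a point): Tip of the flat orange pointer, which is fixed to the ring in line with the lever, is bent over the housing's rim and points inwards on the white scale (87 mm from the axis, 155 mm above the bench). x axis: level, radially outwards.
- marker_tip (a point): Tip of the small green setting marker, which sits on the inner edge of the white scale (81 mm from the axis, 151 mm above the bench, 5 mm thick) and points outwards. The pointer is set when both tips lie on one line from the axis. x axis: level, radially outwards. It slides along the scale if it is pushed, and must not be.
- marker (a joint): Angle of the green setting marker about the damper's axis, rad, on the same zero and direction as damper (the damper is set when the two are equal).
- bracket: Bystander: L-shaped milled aluminium bracket, 70 x 50 mm, 50 mm high, loose near the duct. Origin at the centre of its underside.
- bushing: Bystander: brass bushing, 44 mm across, 30 mm high, loose near the duct. Origin at the centre of its underside.
- deburrer: Bystander: deburring tool with blue handle, 155 mm long, 18 mm high, lying near the duct. Origin under its handle, axis x along it.
- file: Bystander: flat file with wooden handle, 300 mm long, 24 mm high, lying on the bench. Origin under its middle, axis x along it.
- brush: Bystander: hand brush lying on the bench. Origin under its middle.
- oil: Bystander: white oil bottle with red cap, 56 mm across, 150 mm high, upright. Origin at the centre of its underside.
- bin: Bystander: open blue bin, 150 x 100 mm, 60 mm high. Origin at the centre of its underside.

How it is judged (in metres and radians):
At the end, for the whole second after the job is handed in: The damper lever is at rest with its orange pointer within 0.045 rad (2.6 degrees, half a fine division of the scale) of the green setting marker, and the marker is within 4 mm of where it was (angle between the x axis of pointer and the x axis of marker_tip, either way round below 0.045 rad and velocity of joint damper between -0.02 and 0.02 rad/s and distance of marker_tip from where it was at the start of the episode below 0.004 m); the robot touches nothing.
It fails at once if the lever is pinched (pressed by the fingers on both of its flanks at once) (contact force between any of damper_c2, damper_c3 and the fingers above 1.5 N and contact force between any of damper_c4, damper_c5 and the fingers above 1.5 N).
It fails at once if the green setting marker is shifted by more than 4 mm (distance of marker_tip from where it was at the start of the episode above 0.004 m).
It fails at once if a bystander is shifted, lifted or knocked over (moved more than 20 mm) (distance of any of bracket, bushing, deburrer, file, brush, oil, bin from where it was at the start of the episode above 0.02 m or angle between oil's own z axis and vertical above 0.5 rad).
It also fails if it takes over 40 s, if anything falls off the work surface, if the arm or the gripper's body presses on something with over 40 N, if the wrist force passes 120 N, or if a joint passes its speed limit or range.

## Robot

A 7-joint arm with a two-finger parallel gripper is mounted at the origin on the work surface. World frame = base frame: x ahead of the robot, y to its left, z up, the work surface at z = 0. Lengths are in m, angles in degrees, forces in N, time in s.
With the tool pointing down it reaches from about 0.35 to 0.775 m from the base axis. Payload 3.1 kg.
Tool frame: the origin (TCP) lies on the centre line of the jaws, within the pads' length; the fingertips stand 17 mm ahead of it and the grasp point (between the pads) lies 2 mm behind it (robot.tip_reach is the distance from the TCP to the fingertips, in m); z points along the fingers, y is the direction in which the jaws open and shut (so a half turn about z gives the same grasp; the last joint's range is limited). The gripper opens to 85 mm and grips with 20 to 120 N. Pads are 22 mm wide; open, the fingers measure 114 mm over their backs; the gripper's body (76 mm by 85 mm) begins 54 mm behind the grasp point. The pads swing forward as they close: fully open they stand 13 mm farther back than shut.
Start: joints at [-2.389, 17.813, 0.802, 86.603, -0.252, 75.585, -1.558], TCP at [0.55, 0, 0.248] pointing down, gripper open.
Joint ranges: [-154.91, 154.91], [-16.99, 109.72], [-72.82, 74.43], [7.12, 147.25], [-82.49, 262.49], [11.32, 116.49], [-174.64, 174.64]. Speed limits (degrees/s): [159.86, 159.86, 180, 180, 180, 180, 180].

## Interface

Orientations are given as [roll, pitch, yaw] about the fixed x, y, z axes, in that order (R = Rz(yaw) Ry(pitch) Rx(roll)).
In Python, from station import robot, fingers, vision, workorder, recognise gives the robot as it stands. Calls block until the motion is done:
- robot.move_to(position, orientation): joint-space move of the TCP to a pose.
- robot.line_to(position, orientation=None, velocity=0.15, f_stop=None): straight line of the TCP; orientation=None keeps the orientation; velocity is the mean speed in m/s. With f_stop (N) it stops when the force on the tool has changed by that much, and returns True; else False.
- robot.move_j(angles): joint-space move.
- fingers.gripper_to(opening, force=None): opening from 0.0 (shut) to 1.0 (fully open); force is the grip in N (None keeps the last); returns when the fingers have stopped.
- robot.pause(seconds).
- robot.inverse_kinematics(position, orientation): joint angles nearest the present ones, or None.
- vision.grab_frame(name): name is "scene" or "side" or "wrist"; returns the picture (480x640x3 uint8, red, green, blue); there is no depth.
- vision.calibration(name): a dict with "mtx" (3x3 intrinsics, pixels), "extrinsics" (4x4, takes a point from world to camera coordinates); the wrist camera has in their place "T_tool_cam" (4x4, takes a point from camera to tool coordinates, whose origin is the TCP and whose axes are the flange's). Camera axes: x right, y up, looking along -z (the intrinsics and any distortion apply to the point x, -y, -z); pixel columns grow to the right and rows downward; lengths in m; the calibration is good to about 2 mm. A picture is of the moment at which its call begins: read the wrist's pose just before it. calibration takes no time and is no camera call.
A pose or a line that the arm cannot do raises robot.PlanningError and nothing moves.
- workorder.close_job(): hands the job in, once; it reports no verdict.
Trained networks look in the newest picture that a camera, given by its name, has taken for a name from the list of things; names that differ only in an ending like _2 or _b are one class to them, and where a whole thing is asked for, a point or a joint stands for the part that bears it (a point fixed in the world has none). Each returns a list of dicts, best first, with "p" (0 to 1); they miss things now and then, are a little off and sometimes report something else, mostly with a low value. They report only what shows in the picture. A call takes as long as a camera call.
- recognise(label, camera): "rect" ([centre column, centre row, width, height] in pixels, round what is visible of it).
Readings, each from a call of its own:
- robot.current_time_s(): time.
- robot.current_joint_positions(): joint angles.
- robot.current_dq(): joint speeds.
- robot.current_joint_torque(): joint torques, N m.
- robot.current_tool_pos(): TCP position.
- robot.current_eef_rot(): TCP orientation.
- robot.current_contact_force(): force on the tool from outside, world axes, zero at the start.
- robot.current_torque(): the same for the moment, N m.
- robot.current_finger_gap(): opening from 0.0 (shut) to 1.0 (fully open).
Only numpy, scipy, OpenCV 4.12 (cv2) and the standard library are available. Lean on these libraries where they do the work, as an engineer would, in place of code of your own. Each camera call takes 0.05 s, during which the arm holds its last target.

## Working session

There is one attempt and no reset: what is moved stays moved. The work goes in short steps, each a Python script; the robot and the scene stay as the last script left them, time stands still between calls to the robot, and variables do not carry over. Pictures are saved under pics/ and viewed, and the job is handed in when it is done.

```bash
ls; mkdir -p pics
python3 - <<'E'
from station import robot,fingers,vision,workorder,recognise
import cv2
for n in ["scene","side","wrist"]:
    im=vision.grab_frame(n); cv2.imwrite(f"pics/{n}0.png",im[:,:,::-1])
    c=vision.calibration(n); print(n,c)
    for l in ["damper","pointer","marker_tip","grip","mouth"]:
        print(l,recognise(l,n)[:2])
print(robot.current_time_s())
E
```

```text
pics
scene {'mtx': array([[505.25881043,   0.        , 321.99770338],
       [  0.        , 505.25881043, 244.14681803],
       [  0.        ,   0.        ,   1.        ]]), 'extrinsics': array([[-0.00333022,  0.99992055,  0.01215777, -0.02408773],
       [-0.76836106, -0.01033979,  0.63993309,  0.39275047],
       [ 0.64000796, -0.00721044,  0.76833445, -1.70096336],
       [ 0.        ,  0.        ,  0.        ,  1.        ]])}
damper [{'rect': [163.9, 245.4, 40.1, 85.0], 'p': 0.72}, {'rect': [275.5, 246.8, 107.6, 72.7], 'p': 0.69}]
pointer [{'rect': [273.2, 247.3, 106.7, 69.1], 'p': 0.78}]
marker_tip []
grip [{'rect': [273.6, 245.8, 105.1, 76.6], 'p': 0.6}]
mouth [{'rect': [275.4, 258.3, 104.5, 99.0], 'p': 0.86}]
side {'mtx': array([[589.21983975,   0.        , 324.02170608],
       [  0.        , 589.21983975, 242.79590816],
       [  0.        ,   0.        ,   1.        ]]), 'extrinsics': array([[ 0.91722141, -0.39833852,  0.00559436, -0.54448913],
       [ 0.23763755,  0.55835139,  0.79484094, -0.25207524],
       [-0.31973938, -0.7277157 ,  0.60679204, -1.0931837 ],
       [ 
[... 517 characters left out ...]
 [  0.        ,   0.        ,   1.        ]]), 'T_tool_cam': array([[-6.27537114e-04,  9.54795033e-01,  2.97264278e-01,
         7.47973646e-02],
       [ 9.99999555e-01,  8.08555110e-04, -4.85990342e-04,
        -1.60526855e-03],
       [-7.04375716e-04,  2.97263841e-01, -9.54795116e-01,
        -1.25118901e-01],
       [ 0.00000000e+00,  0.00000000e+00,  0.00000000e+00,
         1.00000000e+00]])}
damper [{'rect': [401.1, 287.4, 263.7, 215.7], 'p': 0.94}]
pointer [{'rect': [400.0, 286.6, 264.7, 213.5], 'p': 0.6}]
marker_tip [{'rect': [315.1, 372.4, 23.5, 17.0], 'p': 0.58}]
grip [{'rect': [396.6, 291.1, 261.3, 223.5], 'p': 0.95}]
mouth [{'rect': [409.6, 315.9, 285.8, 272.1], 'p': 0.92}]
0.9
```

View pics/scene0.png

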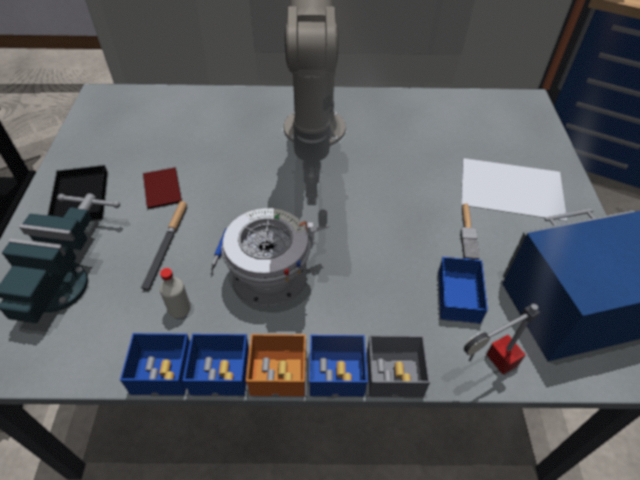

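View pics/side0.png

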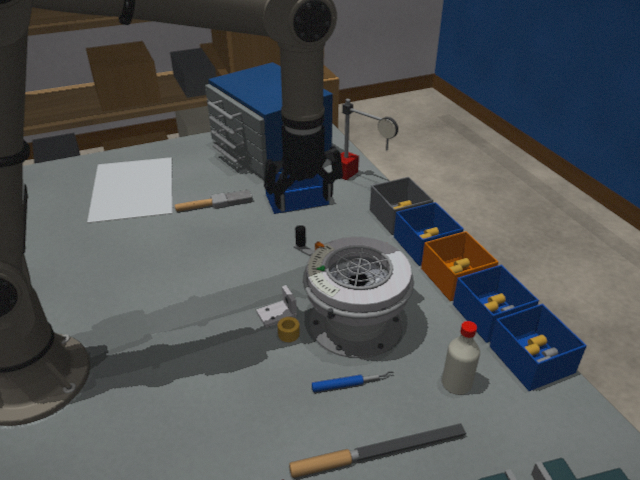

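View pics/wrist0.png

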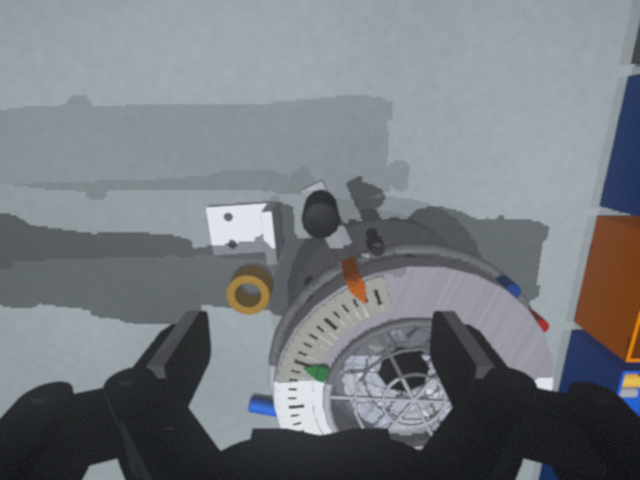

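The wrist view shows the grip at about (320,210), the orange pointer at (355,282), and the green marker at (316,372). The bracket and bushing lie below, to the left of the ring. I'll zoom in for the tip pixels.

```bash
python3 - <<'E'
import cv2
im=cv2.imread("pics/wrist0.png"); c=im[180:420,230:480]
cv2.imwrite("pics/z.png",cv2.resize(c[:190],None,fx=3.2,fy=3.15,interpolation=cv2.INTER_CUBIC))
E
cat > h.py <<'E'
import numpy as np, cv2
from scipy.spatial.transform import Rotation as R
def tool(robot):
    T=np.eye(4);T[:3,:3]=R.from_euler('xyz',robot.current_eef_rot(),degrees=True).as_matrix();T[:3,3]=robot.current_tool_pos();return T
def c2w(vision,n,Tt=None):
    c=vision.calibration(n)
    return c['mtx'],(Tt@c['T_tool_cam'] if n=='wrist' else np.linalg.inv(c['extrinsics']))
def px2w(K,T,u,v,z):
    d=T[:3,:3]@np.array([(u-K[0,2])/K[0,0],-(v-K[1,2])/K[1,1],-1.]);o=T[:3,3]
    return o+d*(z-o[2])/d[2]
def w2px(K,T,p):
    q=np.linalg.inv(T)@np.append(p,1);return np.array([K[0,0]*q[0]/-q[2]+K[0,2],-K[1,1]*q[1]/-q[2]+K[1,2]])
E
python3 - <<'E'
from station import *
from h import *
K,T=c2w(vision,'wrist',tool(robot)); print(T, robot.current_eef_rot())
for u,v,z in [(320,203,.171),(361,300,.155),(308,370,.151)]: print(px2w(K,T,u,v,z))
E
```

```text
[[ 9.99999561e-01  7.72664301e-04 -5.29925586e-04  5.48404119e-01]
 [-5.80226311e-04  9.54802313e-01  2.97240989e-01  7.48409858e-02]
 [ 7.35641677e-04 -2.97240551e-01  9.54802343e-01  3.73426829e-01]
 [ 0.00000000e+00  0.00000000e+00  0.00000000e+00  1.00000000e+00]] [ 1.79998208e+02 -1.39550493e-03  9.00027125e+01]
[0.54857439 0.03492207 0.171     ]
[ 0.57458276 -0.03065459  0.155     ]
[ 0.54027571 -0.0854461   0.151     ]
```

View pics/z.png

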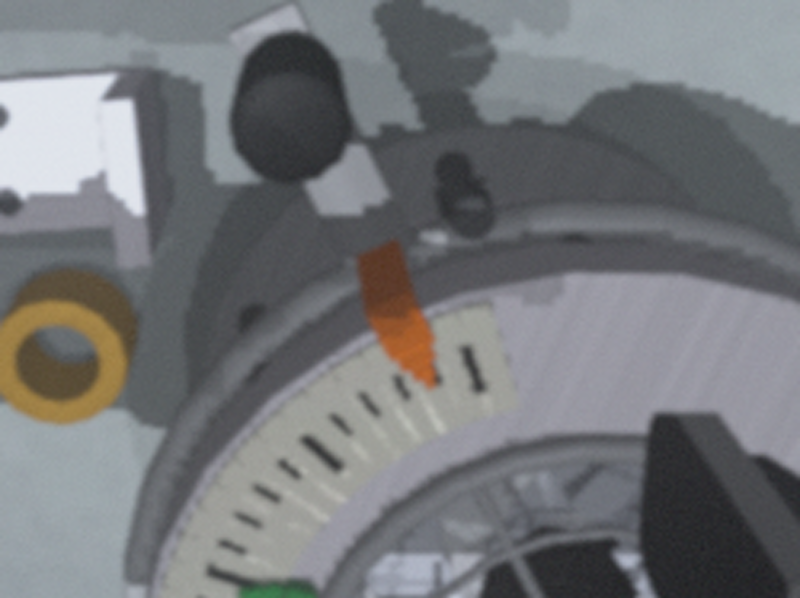

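Run:
```python
import cv2
im=cv2.imread("pics/wrist0.png"); c=im[340:440,240:360]
cv2.imwrite("pics/z2.png",cv2.resize(c,None,fx=6,fy=6,interpolation=cv2.INTER_CUBIC))
im=cv2.imread("pics/side0.png"); c=im[210:310,280:430]
cv2.imwrite("pics/z3.png",cv2.resize(c,None,fx=5,fy=5,interpolation=cv2.INTER_CUBIC))
```

```text
(no output)
```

View pics/z2.png

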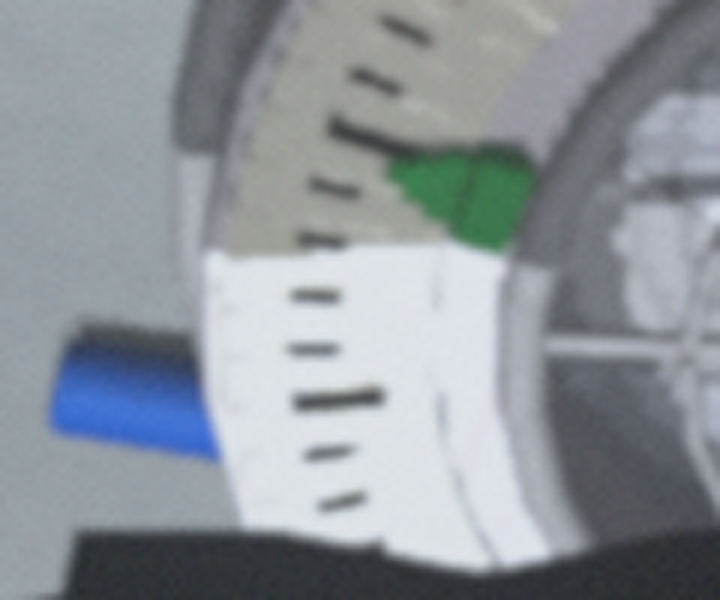

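View pics/z3.png

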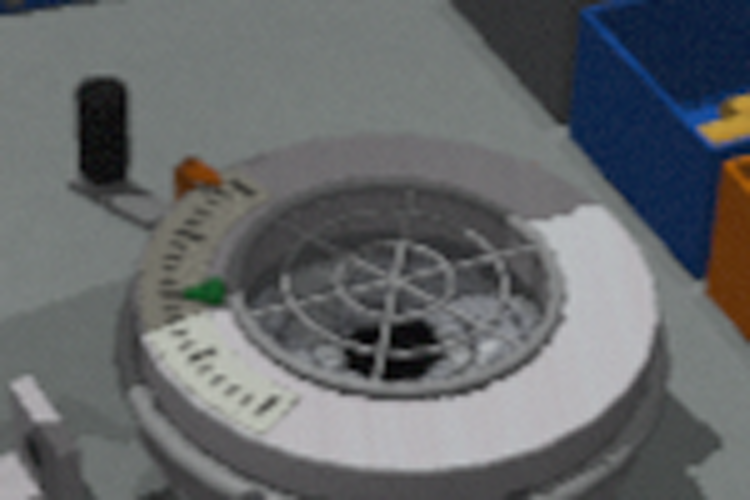

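The marker tip is at wrist (304.5,368) and side (316.4,268.6). The pointer tip is at wrist (365,303) and side (324.4,246.6). I'll fit axis and angles to both views.

```bash
cat > fit.py <<'E'
from station import *
from h import *
from scipy.optimize import least_squares
C={'wrist':c2w(vision,'wrist',tool(robot)),'side':c2w(vision,'side')}
obs=[('wrist','g',321,220),('wrist','p',365,303.2),('wrist','m',304.5,368),('side','m',316.4,268.6),('side','p',324.4,246.6),('side','g',300.4,226.8)]
P={'g':(.150,.171),'p':(.087,.155),'m':(.081,.151)}
def f(x,only=None,full=False):
    r=[]
    for c,k,u,v in obs:
        if only and c!=only: continue
        a=x[3] if k=='m' else x[2]; rr,z=P[k]
        d=px2w(*C[c],u,v,z)[:2]-(x[:2]+rr*np.array([np.cos(a),np.sin(a)])); r+=list(d)
    return np.array(r)
for o in (None,'wrist','side'):
    s=least_squares(f,[.62,-.1,2.0,3.0],args=(o,)); print(o,s.x,'diff',s.x[3]-s.x[2]); print((1e3*f(s.x,o)).round(1))
E
python3 fit.py
```

```text
None [ 0.61617179 -0.10880379  2.01485003  2.81202748] diff 0.7971774579936617
[-2.6 -1.2 -1.6 -2.7 -1.6 -1.2  2.1  1.1  1.8  0.5  2.   3.5]
wrist [ 0.61438769 -0.11056746  2.01799257  2.80544522] diff 0.7874526538068762
[-0.4  0.8  0.4 -0.8 -0.   0. ]
side [ 0.61795909 -0.10703417  2.01175764  2.81873391] diff 0.8069762757018113
[ 0.4 -0.1 -0.2 -1.4 -0.2  1.5]
```

```bash
cat > push.py <<'E'
from station import *
from h import *
A=np.array([.6162,-.1088])
def pose(a,gap,z=.150,r=.150):
    er=np.array([np.cos(a),np.sin(a)]);et=np.array([-er[1],er[0]])
    p=A+r*er-(.022+gap)*et
    return [float(p[0]),float(p[1]),z],[180,0,float(np.degrees(a)-90)]
E
python3 - <<'E'
from push import *
fingers.gripper_to(0.0,20); print('gap',robot.current_finger_gap())
a=2.015
robot.move_to(*pose(a,.025,.26))
robot.line_to(*pose(a,.025),velocity=.12)
print(robot.current_tool_pos(),robot.current_contact_force())
p0=np.array(robot.current_tool_pos())
hit=robot.line_to(*pose(a,-.008),velocity=.03,f_stop=2.5)
p=np.array(robot.current_tool_pos()); et=np.array([-np.sin(a),np.cos(a)])
print(hit,'travel',(p-p0)[:2]@et,robot.current_contact_force(),robot.current_time_s())
for n in("wrist","side"): cv2.imwrite(f"pics/{n}1.png",vision.grab_frame(n)[:,:,::-1])
E
```

```text
gap -0.005260211709380128
[0.59493035 0.0468418  0.1509937 ] [-0.65337388  0.70726737  0.6867076 ]
True travel 0.028030858724793814 [0.8798174  0.71244967 0.99077435] 4.65
```

Run:
```python
import cv2,numpy as np
a=cv2.imread("pics/wrist1.png");b=cv2.imread("pics/side1.png")[180:340,240:440]
cv2.imwrite("pics/v1.png",np.hstack([cv2.resize(a,(420,315)),cv2.resize(b,(380,315))]))
```

```text
(no output)
```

View pics/v1.png

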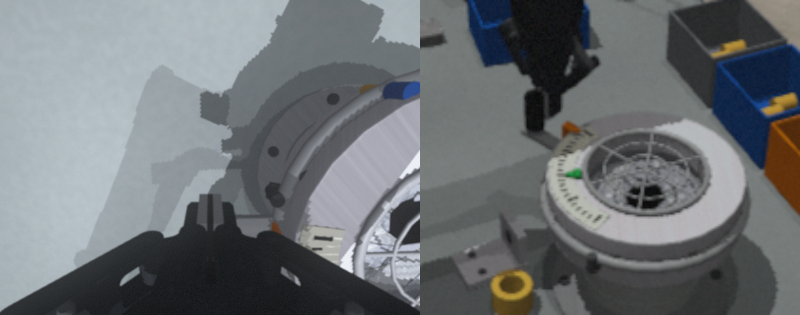

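The fingers, shut, now touch the back of the grip. I'll push most of the arc, stop short, back off and measure.

Run:
```python
from push import *
fm=0
for a in np.linspace(2.05,2.72,8):
    robot.line_to(*pose(a,-.002),velocity=.06)
    f=np.array(robot.current_contact_force()); fm=max(fm,np.linalg.norm(f)); 
print('maxF',fm,f)
robot.line_to(*pose(a,.02),velocity=.08)
robot.line_to(*pose(a,.03,.27),velocity=.2)
T=tool(robot)
for n in("wrist","side"): cv2.imwrite(f"pics/{n}2.png",vision.grab_frame(n)[:,:,::-1])
np.save('T2.npy',T);print(robot.current_time_s())
a=cv2.imread("pics/wrist2.png");b=cv2.imread("pics/side2.png")[200:320,270:430]
cv2.imwrite("pics/w2.png",a);cv2.imwrite("pics/s2.png",cv2.resize(b,None,fx=5,fy=5,interpolation=2))
```

```text
maxF 3.4607922434784015 [-0.68693703  2.31964215 -0.27667409]
9.0167
```

View pics/w2.png

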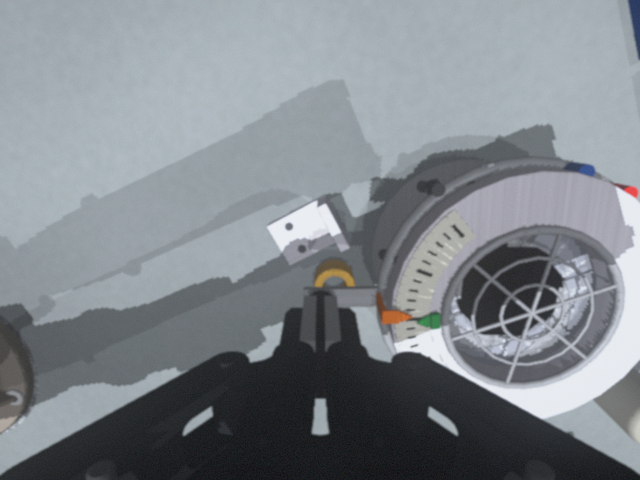

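View pics/s2.png

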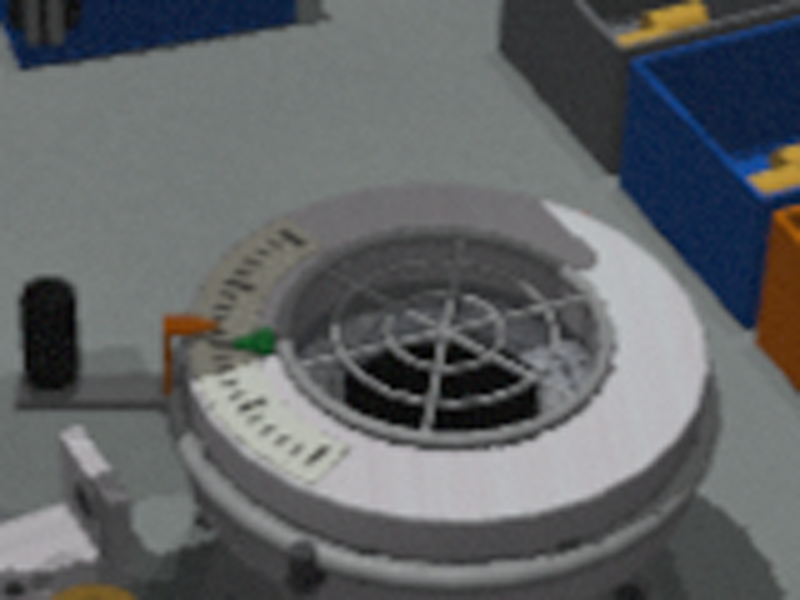

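The marker tip in the side view is unchanged at (316.4,268.6), and the pointer tip is at (313.4,265), a little short. I'll zoom the wrist view to measure.

Run:
```python
import cv2
c=cv2.imread("pics/wrist2.png")[280:360,360:460]
cv2.imwrite("pics/z4.png",cv2.resize(c,None,fx=7,fy=7,interpolation=2))
```

```text
(no output)
```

View pics/z4.png

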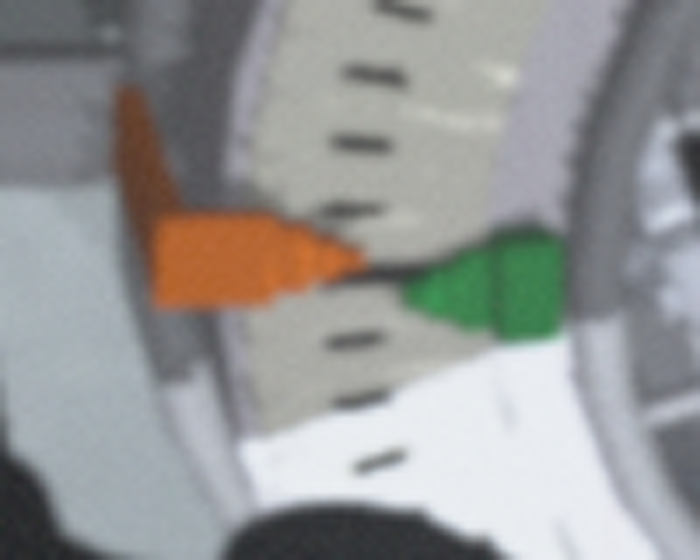

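```bash
cat > meas.py <<'E'
from station import *
from h import *
def m(c,T,P,M,ax):
    C=c2w(vision,c,T)
    for zp in (.155,):
        p=px2w(*C,*P,zp)[:2];q=px2w(*C,*M,.151)[:2]
        A=np.array(ax); aa=[np.arctan2(*(x-A)[::-1]) for x in (p,q)]
        print(c,p,q,'ang',aa,'r',np.linalg.norm(p-A),np.linalg.norm(q-A),'diff',aa[1]-aa[0])
E
python3 - <<'E'
from meas import *
T=np.load('T2.npy')
for ax in ((.6144,-.1106),(.618,-.107)):
  m('wrist',T,(412.6,317.4),(417.6,321.7),ax)
  m('side',None,(313.4,265),(316.4,268.6),ax)
E
```

```text
wrist [ 0.53588977 -0.07666268] [ 0.53809117 -0.08380645] ang [np.float64(2.733583547681334), np.float64(2.8039204088128193)] r 0.08553127114147276 0.08087602494510013 diff 0.0703368611314854
side [ 0.53864038 -0.07386374] [ 0.54158997 -0.08148373] ang [np.float64(2.6900934355751582), np.float64(2.7611779368621745)] r 0.08419663331569453 0.07841592638704609 diff 0.07108450128701627
wrist [ 0.53588977 -0.07666268] [ 0.53809117 -0.08380645] ang [np.float64(2.787678380853027), np.float64(2.8591044297377253)] r 0.08753538296431874 0.08320673866046582 diff 0.07142604888469828
side [ 0.53864038 -0.07386374] [ 0.54158997 -0.08148373] ang [np.float64(2.7460529270501666), np.float64(2.8192973148692255)] r 0.08599977510669474 0.08055788337422923 diff 0.07324438781905895
```

Both views give about 0.071 rad left, so I'll push to a commanded 2.791.

Run:
```python
from push import *
robot.line_to(*pose(2.72,.02),velocity=.15)
robot.line_to(*pose(2.72,.003),velocity=.06)
for a in (2.745,2.77,2.791): robot.line_to(*pose(a,-.002),velocity=.04)
robot.pause(.2)
print(robot.current_contact_force())
robot.line_to(*pose(a,.02),velocity=.08)
robot.line_to(*pose(a,.03,.27),velocity=.2)
np.save('T3.npy',tool(robot))
for n in("wrist","side"): cv2.imwrite(f"pics/{n}3.png",vision.grab_frame(n)[:,:,::-1])
print(robot.current_time_s(), robot.current_contact_force())
a=cv2.imread("pics/wrist3.png")[275:345,365:465];b=cv2.imread("pics/side3.png")[240:290,285:360]
cv2.imwrite("pics/z5.png",cv2.resize(a,None,fx=7,fy=7,interpolation=2))
cv2.imwrite("pics/z6.png",cv2.resize(b,None,fx=8,fy=8,interpolation=2))
```

```text
[0.36016636 3.60440753 1.61964072]
12.7417 [-0.24168924 -0.76512997 -0.79751667]
```

View pics/z5.png

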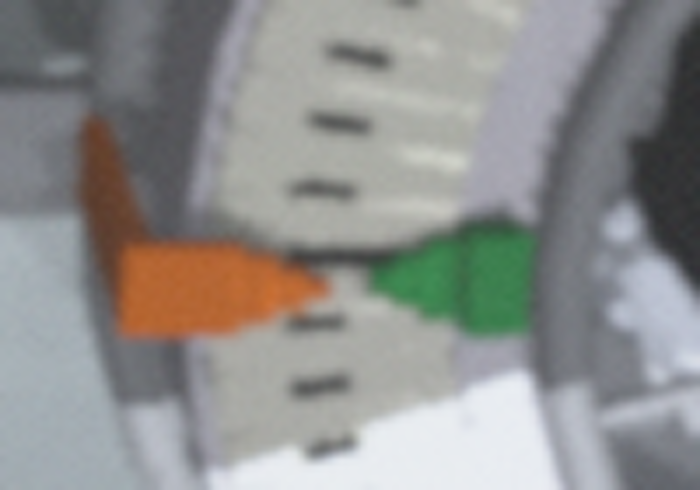

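View pics/z6.png

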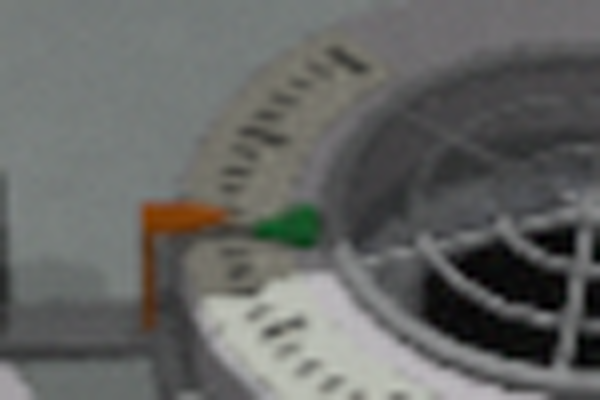

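View pics/side3.png

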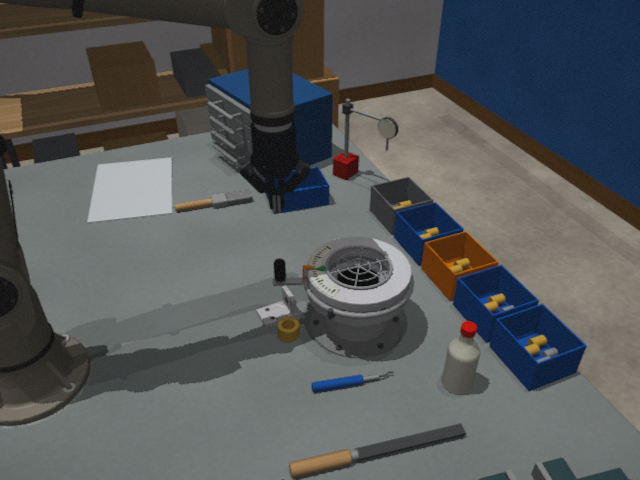

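Run:
```python
from meas import *
T=np.load('T3.npy')
for ax in ((.6144,-.1106),(.618,-.107)):
  m('wrist',T,(412.1,316.1),(417.6,315.0),ax)
  m('side',None,(314,267),(316.25,268.75),ax)
```

```text
wrist [ 0.53363553 -0.08124484] [ 0.53784736 -0.08413949] ang [np.float64(2.792971895967779), np.float64(2.808797263299652)] r 0.0859338392525848 0.08099670095741791 diff 0.015825367331872897
side [ 0.53739777 -0.07978287] [ 0.54115681 -0.08178   ] ang [np.float64(2.760904479466965), np.float64(2.7667164513941493)] r 0.082939971109534 0.07870932140012772 diff 0.005811971927184523
wrist [ 0.53363553 -0.08124484] [ 0.53784736 -0.08413949] ang [np.float64(2.8452948304873087), np.float64(2.863757214633548)] r 0.08820822951706442 0.08334895846864572 diff 0.01846238414623924
side [ 0.53739777 -0.07978287] [ 0.54115681 -0.08178   ] ang [np.float64(2.815942222531822), np.float64(2.824468492846115)] r 0.08507344773478331 0.08087598093542338 diff 0.008526270314292983
```

Both views put the pointer within 0.006 to 0.018 rad of the marker, against a limit of 0.045. The hand is clear, so I'm handing in.

Run:
```python
from station import *
print(workorder.close_job(), robot.current_time_s())
```

```text
the job is handed in; nothing more can be done
the job is handed in; nothing more can be done
```

The damper is set and the job is handed in. My last measurement put the orange pointer 0.006 to 0.018 rad short of the green marker, against the 0.045 rad allowed.

- **Push:** I used the shut fingers on the closed-side flank only, so the lever was never pinched. The arc took two stages, with a measurement between them. Forces read at the end of each step stayed under 4 N. I then drew the hand back and raised it about 12 cm.
- **Final check:** The side camera gave 0.006–0.009 rad and the wrist camera 0.016–0.018 rad. They differ by about 0.01 rad, because their positions disagree by 2 to 4 mm, a little more than the stated calibration accuracy.
- **Marker and bench:** The marker's tip stayed at the same pixel in the side view. By eye, nothing else on the bench in that view had moved; I did not measure each item.
- **Time:** The clock stood at 12.7 s of the 40 s at the last reading, just before hand-in. Handing in reported no verdict.

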